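# Wedge a gas manifold bar tight in its inspection nest

### The job

Roll the hexagonal manifold bar over on the nest's plate, without picking it up, until its row of ports faces straight up and it lies close along the back stop. Then set the blue wedge, nose first and flat on the plate, in the slot between the bar's free end and the wedge block, and tap it in until it is properly tight and the bar is clamped endwise, without ramming it in. Leave the other things on the bench alone.

Things in the scene. Friction and masses are not known exactly. Their poses are not given: they have to be found in the camera images.
- nest_seat (a point): Where the bar's centre belongs in the inspection nest, a fixed grey plate 218 x 205 x 12 mm on the bench: 20 mm over the plate's top, which is 12 mm over the bench, and 147 mm behind the plate's open front edge. x: from the front edge to the back stop, the way the bar is rolled and the wedge driven; y: along the bar, towards the wedge slot; z up.
- back_stop (a point): Middle of the face of the back stop, a fixed dark bar 98 mm long and 26 mm high on the plate, that the seated bar's far edge touches; it lies 23 mm along +x from the seat. Same axes as the seat.
- end_pad (a point): Point on the face of the end stop's brass pad (129 x 8 x 32 mm, before its fixed dark housing) where the seated bar's -y end is clamped, 59 mm along -y from the seat. The pad is on springs: it moves back 3 mm along -y, from 1 N to about 16 N, then bottoms on the housing. Axes of the seat; this point is fixed to the nest.
- slot_mouth (a point): Mouth of the wedge slot, on the plate's top, 9 mm past the free +y end of the seated bar; x points in. The far wall is the fixed dark wedge block, 94 mm long, 30 high, starting 20 mm before this point, here about 9 mm to +y, closing on the bar 1 mm in every 6. It is bolted in slots and may sit 3 mm nearer or farther. The slot is open at the back, 94 mm in.
- bar_centre (a point): Centre of the loose hexagonal aluminium manifold bar: 40 mm across flats, faces 23 mm wide, 118 mm long along its y, 0.4 kg. It lies on a face on the plate, its length along the nest's y, 55 to 73 mm short of its seat in x. Metal slides on metal at a friction of about 0.4.
- bar_ports (a point): Middle of the bar's ported face (four black bores in brass seats); z points straight out of that face. At the start it looks down and towards the open front edge, two faces away from the top when the bar is rolled towards the back stop.
- wedge_head (a point): Centre of the gib head of the loose blue wedge, which lies flat on the bench, 0.12 kg, x from head to nose. Head: 18 long (x), 26 wide (y), 34 mm high, this point 17 mm over its underside and 9 mm before its back face. Ahead of it the body is 96 mm long and 24 mm high; its -y flank is straight and goes against the bar, its +y flank tapers 1 in 6 and goes against the block.
- wedge_nose (a point): Middle of the wedge's nose face (10 mm wide, 24 mm high), 12 mm over the underside; axes of the head, 105 mm ahead of its centre and 8 mm to -y. It starts to bite with the nose about 30 to 66 mm past the slot's mouth and is tight some 15 to 18 mm further in: this differs and must be felt. The push needed rises to about 14 N while the pad gives, then sharply.
- wash_bottle: White wash bottle with a red cap, 64 mm across, 170 mm high, origin under its middle. Leave alone.
- dish: White ceramic dish, 90 mm across, 16 mm high, origin under its middle. Leave alone.
- driver: Yellow-handled screwdriver lying on the bench, about 200 mm long, origin about its middle. Leave alone.
- carrier: Black chip carrier tray with copper squares, 75 x 75 x 14 mm, origin under its middle. Leave alone.
Mind the look-alikes: they are no part of the job. Of the things shaped like the part that bears wedge_head, the blue one is meant.

How it is judged:
By the outcome, as a careful person would: the job done as asked, in the order asked, and still so for the second after the job is handed in, with the robot touching nothing.
It also fails if it takes over 67 s, if anything falls off the work surface, if the arm or the gripper's body presses on something with over 40 N, if the wrist force passes 120 N, or if a joint passes its speed limit or range.

### The arm

A 7-joint arm with a two-finger parallel gripper is mounted at the origin on the work surface. World frame = base frame: x ahead of the robot, y to its left, z up, the work surface at z = 0. Lengths are in m, angles in rad, forces in N, time in s.
With the tool pointing down it reaches from about 0.425 to 0.825 m from the base axis. Payload 3.6 kg.
Tool frame: the origin (TCP) lies where the fingers leave the gripper's body, on its centre line; the fingertips stand 73 mm ahead of it and the grasp point (between the pads) lies 54 mm ahead of it; x points along the fingers, y is the direction in which the jaws open and shut, and the axes are right-handed (so a half turn about x gives the same grasp; the last joint's range is limited). The gripper opens to 85 mm and grips with 20 to 120 N. Pads are 22 mm wide; open, the fingers measure 114 mm over their backs; the gripper's body (76 mm by 85 mm) begins 54 mm behind the grasp point. The pads swing forward as they close: fully open they stand 13 mm farther back than shut.
Start: joints at [1.129, 0.615, -0.013, 1.423, 0.008, 1.103, -0.04], TCP at [0.263, -0.595, 0.304] pointing down, gripper open.
Joint ranges: [-3.12, 3.12], [-0.3, 2.06], [-1.34, 1.32], [0.26, 2.42], [-1.36, 4.5], [0.01, 1.98], [-2.84, 2.84]. Speed limits (rad/s): [2.79, 2.79, 3.14, 3.14, 3.14, 3.14, 3.14].

### API

Orientations are given as a unit quaternion [x, y, z, w].
In Python, from station import arm, snapshot, camera_info, ticket gives the robot as it stands. Calls block until the motion is done:
- arm.movep(position, orientation): joint-space move of the TCP to a pose.
- arm.line_to(position, velocity=0.15, ori=None): straight line of the TCP; ori=None keeps the orientation; velocity is the mean speed in m/s.
- arm.move_j(angles): joint-space move.
- arm.move_gripper(opening, effort=None): opening from 0.0 (shut) to 1.0 (fully open); effort is the grip in N (None keeps the last); returns when the fingers have stopped.
- arm.pause(seconds).
- arm.ik(position, orientation): joint angles nearest the present ones, or None.
- snapshot(name): name is "side" or "top"; returns the picture (400x640x3 uint8, blue, green, red); there is no depth.
- camera_info(name): a dict with "fx", "fy", "cx", "cy" (pixels), "R" (3x3) and "t" (3): a world point X has camera coordinates R X + t. Camera axes: x right, y down, z forward; pixel columns grow to the right and rows downward; lengths in m; the calibration is good to about 2 mm. A picture is of the moment at which its call begins. camera_info takes no time and is no camera call.
A pose or a line that the arm cannot do raises arm.MotionError and nothing moves.
- ticket.finish_job(): hands the job in, once; it reports no verdict.
Readings, each from a call of its own:
- arm.read_time(): time.
- arm.read_joint_positions(): joint angles.
- arm.read_dq(): joint speeds.
- arm.read_effort(): joint torques, N m.
- arm.read_tool_pos(): TCP position.
- arm.read_eef_rot(): TCP orientation.
- arm.read_ft_force(): force on the tool from outside, world axes, zero at the start.
- arm.read_wrist_torque(): the same for the moment, N m.
- arm.read_opening(): opening from 0.0 (shut) to 1.0 (fully open).
Only numpy, scipy, OpenCV 4.12 (cv2) and the standard library are available. Lean on these libraries where they do the work, as an engineer would, in place of code of your own. Each camera call takes 0.05 s, during which the arm holds its last target. There are 200 camera calls.

## Working session

There is one attempt and no reset: what is moved stays moved. The work goes in short steps, each a Python script; the robot and the scene stay as the last script left them, time stands still between calls to the robot, and variables do not carry over. Pictures are saved under pics/ and viewed, about 8 in all and at most 12, crops included, and the job is handed in when it is done.

```bash
ls; mkdir -p pics; python3 - <<'E'
from station import arm, snapshot, camera_info
import cv2,numpy as np
for n in("top","side"):
    cv2.imwrite(f"pics/{n}0.png",snapshot(n)); c=camera_info(n)
    R=np.array(c["R"]);print(n,c["fx"],c["cx"],c["cy"],"C",(-R.T@np.array(c["t"])).round(3),R.round(3).tolist())
print(arm.read_time(),arm.read_eef_rot(),arm.read_tool_pos())
E
```

```text
pics
top 427.0542147293295 311.1107515866204 190.49336833481524 C [ 0.503 -0.025  1.02 ] [[-0.009, -1.0, 0.025], [-0.999, 0.008, -0.047], [0.046, -0.025, -0.999]]
side 517.7205534899707 322.228646888856 197.96220795980494 C [0.012 0.833 1.137] [[-0.863, -0.505, -0.019], [-0.354, 0.631, -0.69], [0.361, -0.589, -0.723]]
0.1 [-0.69169919 -0.14676905  0.69205452 -0.14516062] [ 0.26232862 -0.5941287   0.3028568 ]
```

View pics/top0.png

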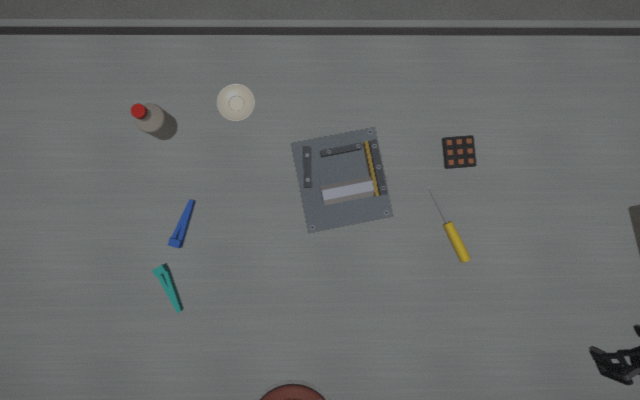

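View pics/side0.png

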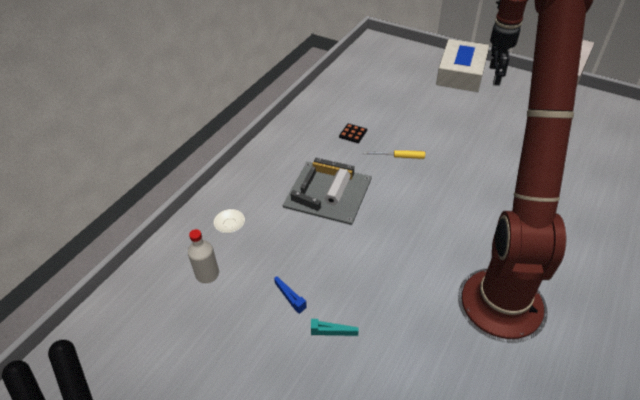

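Top view: the nest plate spans about (291,128)–(393,232) with its open front at the bottom (−x). The bar is at (348,191), the end pad at (372,168), the wedge block at (308,167) and the back stop at (342,150). There are two wedge-shaped things: blue at (182,223), with its head at (175,243) and nose at (192,201), and teal at (168,288). Blue is the one meant; I'll confirm in an enlarged crop.

```bash
cat > h.py <<'E'
from station import arm, snapshot, camera_info, ticket
import cv2,numpy as np
def ray(n,uv,z):
    c=camera_info(n);R=np.array(c["R"]);t=np.array(c["t"]);C=-R.T@t
    uv=np.atleast_2d(uv);d=np.c_[(uv[:,0]-c["cx"])/c["fx"],(uv[:,1]-c["cy"])/c["fy"],np.ones(len(uv))]@R
    return C+d*((z-C[2])/d[:,2])[:,None]
def proj(n,X):
    c=camera_info(n);p=np.atleast_2d(X)@np.array(c["R"]).T+np.array(c["t"])
    return np.c_[c["fx"]*p[:,0]/p[:,2]+c["cx"],c["fy"]*p[:,1]/p[:,2]+c["cy"]]
def avg(n,k=4): return np.mean([snapshot(n).astype(float) for _ in range(k)],0).clip(0,255).astype(np.uint8)
def mask(im,lo,hi): return cv2.inRange(cv2.cvtColor(im,cv2.COLOR_BGR2HSV),lo,hi)
def big(m):
    c,_=cv2.findContours(m,cv2.RETR_EXTERNAL,cv2.CHAIN_APPROX_NONE);return max(c,key=cv2.contourArea)
E
python3 - <<'E'
from h import *
a=avg("top");cv2.imwrite("pics/ta.png",a);b=avg("side");cv2.imwrite("pics/sa.png",b)
f=lambda im,s:cv2.resize(im,None,fx=s,fy=s,interpolation=cv2.INTER_CUBIC)
A=f(a[122:240,284:400],4.6);B=f(a[190:316,150:200],4.3);h=max(A.shape[0],B.shape[0]);
p=lambda x:cv2.copyMakeBorder(x,0,h-x.shape[0],0,0,0)
cv2.imwrite("pics/crop1.png",cv2.convertScaleAbs(np.hstack([p(A),p(B)]),alpha=1.5))
for n,im in(("top",a),("side",b)):
    c=big(mask(im,(108,120,40),(125,255,255))if n=="top" else (lambda m:(m.__setitem__(slice(0,200),0),m)[1])(mask(im,(108,120,40),(125,255,255))))
    print(n,cv2.contourArea(c),cv2.minAreaRect(c),cv2.boundingRect(c))
# plate: sample colours
for uv in((300,225),(320,160),(340,215),(385,205),(280,180),(400,180),(350,190),(330,240)):print(uv,a[uv[1],uv[0]])
E
```

```text
top 398.5 ((182.22413635253906, 223.1896514892578), (12.812978744506836, 50.32343673706055), 21.801406860351562) (168, 200, 26, 48)
side 360.0 ((288.7500305175781, 293.2500305175781), (42.42640686035156, 13.435027122497559), 45.0) (275, 277, 31, 36)
(300, 225) [113 114 111]
(320, 160) [96 91 86]
(340, 215) [99 93 88]
(385, 205) [100  94  89]
(280, 180) [114 114 112]
(400, 180) [113 113 111]
(350, 190) [145 136 133]
(330, 240) [115 115 113]
```

View pics/crop1.png

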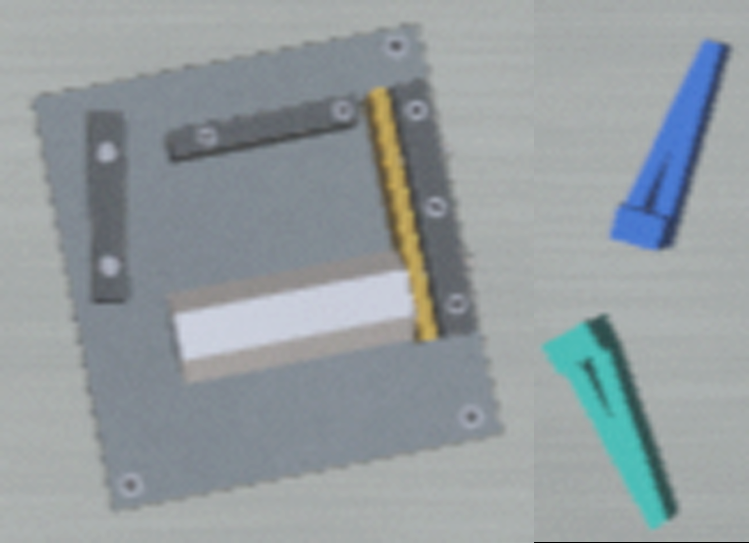

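The crop confirms blue as the meant wedge (nose up-right, head at the bottom) and teal as the look-alike. The bar lies parallel to the back stop with its right end at the brass pad. Next I measure the nest frame and the wedge.

```bash
cat > meas.py <<'E'
from h import *
a=cv2.imread("pics/ta.png")
def sides(cnt,z,n="top"):
    p=ray(n,cnt.reshape(-1,2).astype(float),z)[:,:2]
    box=cv2.boxPoints(cv2.minAreaRect(p.astype(np.float32)*1000))/1000
    out=[]
    for i in range(4):
        A,B=box[i],box[(i+1)%4];u=(B-A)/np.linalg.norm(B-A);nn=np.array([-u[1],u[0]])
        s=(p-A)@u;L=np.linalg.norm(B-A);k=(abs((p-A)@nn)<.008)&(s>.1*L)&(s<.9*L)
        f=cv2.fitLine((p[k]*1000).astype(np.float32),cv2.DIST_HUBER,0,.01,.01).ravel();out.append((f[:2],f[2:]/1000))
    C=[]
    for i in range(4):
        (d1,p1),(d2,p2)=out[i-1],out[i];s=np.linalg.solve(np.c_[d1,-d2],p2-p1);C.append(p1+s[0]*d1)
    return np.array(C)
if __name__=="__main__":
    g=cv2.cvtColor(a,cv2.COLOR_BGR2GRAY);big3=cv2.resize(a,None,fx=4,fy=4,interpolation=cv2.INTER_CUBIC)
    # pixel u of 4x image -> (u+.5)/4-.5
    def cont(m): 
        c=big(m).astype(float);return (c+.5)/4-.5
    roi=np.zeros(big3.shape[:2],np.uint8);roi[4*115:4*245,4*275:4*405]=255
    bl=cv2.GaussianBlur(big3,(9,9),0);df=bl[...,0].astype(int)-bl[...,2];gr=cv2.cvtColor(bl,cv2.COLOR_BGR2GRAY)
    m=((gr<104).astype(np.uint8)*255)&roi;m=cv2.morphologyEx(m,cv2.MORPH_CLOSE,np.ones((15,15)))
    C=sides(cont(m),.012);print("plate",C.round(4).tolist(),np.linalg.norm(C-np.roll(C,-1,0),axis=1).round(4))
    i=np.argsort(C[:,0]);
    cen=C.mean(0); fr=[c for c in C if c[0]<cen[0]]; bk=[c for c in C if c[0]>=cen[0]]
    ax=np.mean(bk,0)-np.mean(fr,0);ay=(max(fr,key=lambda c:c[1])-min(fr,key=lambda c:c[1]))/2+(max(bk,key=lambda c:c[1])-min(bk,key=lambda c:c[1]))/2
    yaw=(np.arctan2(ax[1],ax[0])*1+np.arctan2(-ay[0],ay[1]))/2;print("yaws",np.degrees([np.arctan2(ax[1],ax[0]),np.arctan2(-ay[0],ay[1])]))
    R=np.array([[np.cos(yaw),-np.sin(yaw)],[np.sin(yaw),np.cos(yaw)]])
    O=cen-R[:,0]*.109  # mid front edge
    loc=lambda p:(p[:,:2]-O)@R
    print("O",O.round(4),"yaw",yaw)
    hsv=cv2.cvtColor(bl,cv2.COLOR_BGR2HSV)
    st=lambda nm,c,z:print(nm,(lambda q:[np.percentile(q,[2,50,98],axis=0).round(4).tolist()])(loc(ray("top",c.reshape(-1,2),z))))
    c=cont(cv2.inRange(hsv,(15,110,60),(32,255,255))&roi);print("pad");C=sides(c,.044);print(loc(C).round(4).tolist())
    c=cont(((gr>122)*255).astype(np.uint8)&roi);C=sides(c,.052);print("bar top",loc(C).round(4).tolist())
    dk=((gr<76)*255).astype(np.uint8)&roi
    cs,_=cv2.findContours(dk,cv2.RETR_EXTERNAL,cv2.CHAIN_APPROX_NONE)
    for k in cs:
        if cv2.contourArea(k)>1500:
            k=(k.astype(float)+.5)/4-.5;print("dark",k.mean((0,1)).round(0),loc(sides(k,.040)).round(4).tolist())
    w=cont(cv2.inRange(hsv,(108,120,40),(125,255,255))&(255-roi)); w2=w.reshape(-1,2)
    hull=cv2.approxPolyDP(cv2.convexHull((w2).astype(np.float32)),1.0,True).reshape(-1,2)
    print("wedge hull px",hull.round(1).tolist());print(ray("top",hull,.024)[:,:2].round(4).tolist());print(ray("top",hull,.034)[:,:2].round(4).tolist())
    s=cv2.resize(cv2.imread("pics/sa.png"),None,fx=4,fy=4,interpolation=cv2.INTER_CUBIC)
    m=cv2.inRange(cv2.cvtColor(s,cv2.COLOR_BGR2HSV),(108,120,40),(125,255,255));m[:800]=0
    hull=cv2.approxPolyDP(cv2.convexHull(cont(m).reshape(-1,2).astype(np.float32)),1.0,True).reshape(-1,2)
    print("side hull",hull.round(1).tolist())
E
python3 meas.py
```

```text
plate [[0.44909998774528503, -0.040699999779462814], [0.48750001192092896, -0.24400000274181366], [0.7024999856948853, -0.20350000262260437], [0.6642000079154968, -0.0007999999797903001]] [0.2069 0.2188 0.2063 0.2188]
yaws [10.598746 10.705656]
O [ 0.4687 -0.1424] yaw 0.18591599
pad
[[0.057100001722574234, -0.06800000369548798], [0.05040000006556511, -0.0723000019788742], [0.18410000205039978, -0.07280000299215317], [0.17730000615119934, -0.06210000067949295]]
bar top [[0.06870000064373016, 0.05290000140666962], [0.06930000334978104, -0.06239999830722809], [0.0908999964594841, -0.06239999830722809], [0.09109999984502792, 0.05290000140666962]]
dark [307. 167.] [[0.10499999672174454, 0.09109999984502792], [0.10220000147819519, 0.07689999788999557], [0.1965000033378601, 0.058800000697374344], [0.19990000128746033, 0.07670000195503235]]
dark [350. 154.] [[0.16380000114440918, -0.07240000367164612], [0.17020000517368317, -0.07329999655485153], [0.20270000398159027, -0.02419999986886978], [0.16760000586509705, 0.07479999959468842]]
dark [377. 167.] [[0.05530000105500221, -0.075000002980232
[... 332 characters left out ...]
389648438, 244.89999389648438], [168.89999389648438, 239.39999389648438], [188.89999389648438, 200.10000610351562]]
[[0.5288, 0.2246], [0.5253, 0.2229], [0.4247, 0.2528], [0.4208, 0.2614], [0.4262, 0.2803], [0.4388, 0.2792], [0.5289, 0.2338]]
[[0.5285, 0.2221], [0.5251, 0.2204], [0.4255, 0.2501], [0.4216, 0.2585], [0.4269, 0.2772], [0.4394, 0.2762], [0.5286, 0.2312]]
side hull [[275.1000061035156, 276.6000061035156], [278.1000061035156, 277.1000061035156], [305.1000061035156, 300.1000061035156], [305.3999938964844, 306.8999938964844], [300.3999938964844, 311.6000061035156], [297.6000061035156, 311.8999938964844], [277.1000061035156, 285.6000061035156], [274.1000061035156, 279.1000061035156]]
```

```bash
cat >> h.py <<'E'
from scipy.spatial.transform import Rotation as Ro
O=np.array([.4687,-.1424]);YAW=.186;RN=np.array([[np.cos(YAW),-np.sin(YAW)],[np.sin(YAW),np.cos(YAW)]])
def W(lx,ly): return O+RN@np.array([lx,ly])
def down(yaw,s=1): # tool x down, tool y along s*(nest-like y axis) at yaw
    y=s*np.array([-np.sin(yaw),np.cos(yaw),0]);x=np.array([0,0,-1.]);return Ro.from_matrix(np.c_[x,y,np.cross(x,y)]).as_quat()
def F(): 
    f=np.array(arm.read_ft_force());return np.r_[RN.T@f[:2],f[2]]  # nest axes
def P(lx,ly,z): return [*W(lx,ly),z]
def here(): 
    p=np.array(arm.read_tool_pos());return np.r_[RN.T@(p[:2]-O),p[2]]
E
python3 - <<'E'
from h import *
for s in(1,-1):
    print(s,arm.ik(P(.04,-.005,.15),down(YAW,s)),arm.ik([.431,.263,.12],down(np.radians(-15.5),s)),arm.ik(P(.02,.065,.12),down(YAW,s)))
arm.move_gripper(.7)
s=min((1,-1),key=lambda s:abs(np.array(arm.ik(P(.04,-.005,.15),down(YAW,s)))-arm.read_joint_positions()).max())
arm.movep(P(.035,-.005,.11),down(YAW,s));print(s,arm.read_time(),F(),here())
f0=F()
for z in np.arange(.098,.07,-.0025):
    arm.line_to(P(.035,-.005,z),.03);d=F()-f0
    if d[2]>1.5:break
print(z,d,here(),arm.read_time())
arm.line_to(P(.035,-.005,z+.035),.15)
cv2.imwrite("pics/s1.png",cv2.resize(snapshot("side")[140:240,260:400],None,fx=5,fy=5))
E
```

```text
1 [ 0.63396003  0.72129604 -0.64013118  1.92460493  0.64806683  0.71208913
  1.36036867] [-0.29586664  0.70853402 -0.45033072  2.00911717  0.57309494  0.54960149
  0.1494977 ] [ 0.47346135  0.70947236 -0.54992427  2.06894252  0.70375252  0.55405069
  1.16975045]
-1 [ 0.22819922  0.6381604  -0.00199685  1.93740209  0.00221814  0.56603223
 -1.16007315] [-0.66862903  0.67114939  0.11672262  2.02077301 -0.16441747  0.4583582
 -2.27067855] [ 0.10757604  0.64820117  0.00429733  2.0801556  -0.00646072  0.41324801
 -1.26787769]
-1 2.8667 [ 0.47410724 -0.23230473  0.11490015] [ 0.03488536 -0.00645497  0.11031538]
0.07799999999999999 [-3.83729656  0.29514299 12.63435247] [ 0.0351513  -0.00510319  0.07964948] 5.4167
```

```bash
cat >> h.py <<'E'
D=.068
def roll(bx,half=.011,h=.035,end=42):
    px=bx+.01155;r0=np.array([-.01155-(.040-h)/np.sqrt(3)-.01155,h])
    arm.line_to(P(bx-.060,-.005,.012+h+D),.2);arm.line_to(P(bx-.0315-half,-.005,.012+h+D),.2);f0=F();fs=[]
    for th in range(0,end+1,6):
        c,s=np.cos(np.radians(th)),np.sin(np.radians(th));r=np.array([r0[0]*c+r0[1]*s,-r0[0]*s+r0[1]*c])
        arm.line_to(P(px+r[0]-half,-.005,.012+r[1]+D),.05);fs.append((F()-f0).round(1))
    print(np.array(fs).tolist());q=here();arm.line_to(P(q[0]-.02,-.005,q[2]+.02),.15);print(arm.read_time())
E
python3 - <<'E'
from h import *
roll(.080)
a=snapshot("top");b=snapshot("side");f=lambda i:cv2.resize(i,None,fx=4,fy=4,interpolation=cv2.INTER_CUBIC)
cv2.imwrite("pics/r1.png",np.hstack([f(a[130:240,290:390]),f(b[150:240,280:380][:,:]) if 0 else cv2.copyMakeBorder(f(b[150:240,280:380]),0,80,0,0,0)]))
E
```

```text
[[-0.9, 0.4, 0.1], [-1.0, 0.7, -0.8], [-1.1, 0.3, -0.5], [-1.1, 0.8, -0.5], [-0.1, 0.3, -0.5], [-1.3, 0.3, -0.1], [-0.7, 0.3, 0.4], [-0.7, 0.5, 0.1]]
8.925
```

View pics/r1.png

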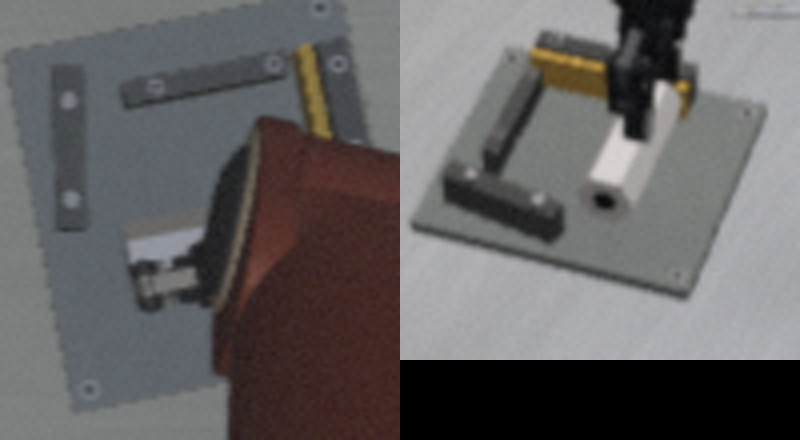

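The bar has not moved: its far-left corner is still at about px (321,186). The fingertip is narrower than I assumed, so the arc missed. I'll find the contact by force first.

```bash
cat >> h.py <<'E'
def Fm(n=6):
    v=[]
    for _ in range(n): arm.pause(.02);v.append(F())
    return np.mean(v,0)
E
python3 - <<'E'
from h import *
h=.035;bx=.080
arm.line_to(P(bx-.050,-.005,.012+h+D),.2)
x0=bx-.0145-.011
arm.line_to(P(x0-.003,-.005,.012+h+D),.1);f0=Fm(10)
for k in range(0,14):
    arm.line_to(P(x0+k*.001,-.005,.012+h+D),.03);f=Fm()-f0;print(k,f.round(2),here().round(4))
    if np.hypot(f[0],f[2])>1.3:break
print(arm.read_time())
b=snapshot("side");cv2.imwrite("pics/r2.png",cv2.resize(b[150:225,280:380],None,fx=6,fy=6,interpolation=cv2.INTER_CUBIC))
E
```

```text
0 [ 0.12 -0.12  0.42] [ 0.0544 -0.005   0.115 ]
1 [-0.01 -0.13  0.42] [ 0.0555 -0.005   0.115 ]
2 [0.32 0.08 0.15] [ 0.0565 -0.005   0.115 ]
3 [ 0.22 -0.18  0.34] [ 0.0575 -0.005   0.115 ]
4 [-0.37 -0.39  0.38] [ 0.0583 -0.005   0.115 ]
5 [-2.72 -0.27  2.51] [ 0.0588 -0.005   0.115 ]
12.0333
```

View pics/r2.png

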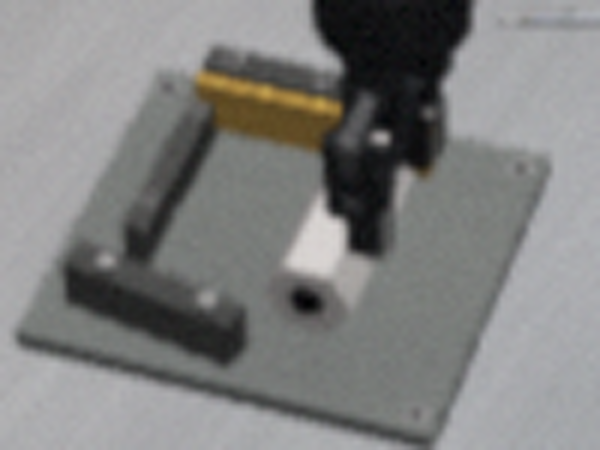

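Contact felt: the effective fingertip half-thickness is about 7 mm. Now the arc from here.

```bash
cat >> h.py <<'E'
def arc(px,x,h,end=44,step=6,v=.04,half=.007):  # x: TCP local x at contact; contact = x+half
    r0=np.array([x+half-px,h]);fs=[]
    for th in range(step,end+1,step):
        c,s=np.cos(np.radians(th)),np.sin(np.radians(th));r=np.array([r0[0]*c+r0[1]*s,-r0[0]*s+r0[1]*c])
        arm.line_to(P(px+r[0]-half,-.005,.012+r[1]+D),v);fs.append(np.r_[th,F().round(1)])
    print(np.array(fs).tolist())
def shot(fn):
    b=snapshot("side");cv2.imwrite(fn,cv2.resize(b[150:225,280:380],None,fx=6,fy=6,interpolation=cv2.INTER_CUBIC))
E
python3 - <<'E'
from h import *
arc(.0918,.0593,.035)
print(arm.read_time(),here())
shot("pics/r3.png")
E
```

```text
[[6.0, -2.7, 1.0, 2.8], [12.0, -1.0, -0.8, 1.6], [18.0, -0.7, 0.3, 0.5], [24.0, 0.4, 0.6, 0.7], [30.0, 0.5, -0.2, 0.3], [36.0, 0.2, 0.3, 0.4], [42.0, 0.3, 0.4, -0.2]]
13.9417 [ 0.08961025 -0.00493586  0.12306273]
```

View pics/r3.png

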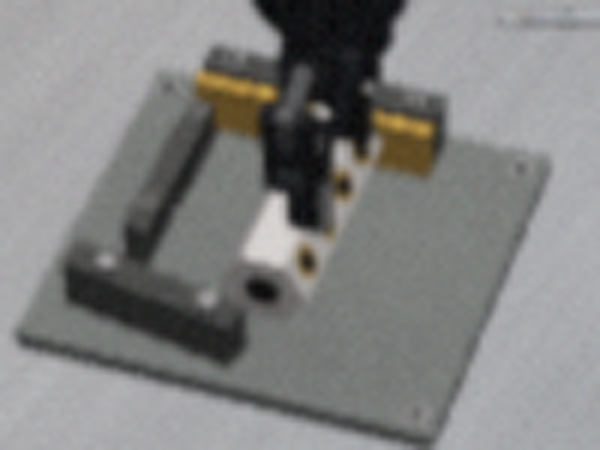

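One face rolled; the ports are now on the upper rear face, at about crop (305,260). Now the second roll the same way.

```bash
python3 - <<'E'
from h import *
h=.036;y=-.005
q=here();arm.line_to(P(q[0],y,q[2]+.006),.1);arm.line_to(P(.060,y,.135),.2);arm.line_to(P(.066,y,.012+h+D),.15);f0=Fm(8);print(f0.round(2))
for k in range(0,30):
    x=.070+k*.0015
    arm.line_to(P(x,y,.012+h+D),.03);f=Fm(4)-f0
    if np.hypot(f[0],f[2])>1.3:break
print(k,x,here(),f.round(2),arm.read_time())
c=x-.0005+.007; bx=c+.01155+(.040-h)/np.sqrt(3); print("bx",bx)
if .095<bx<.12:
    arc(bx+.0118,x,h)
print(arm.read_time(),here())
q=here();arm.line_to(P(q[0],y,q[2]+.006),.1);arm.line_to(P(.060,y,.15),.25)
shot("pics/r4.png")
E
```

```text
[ 0.04  0.03 -0.04]
9 0.0835 [ 0.08284878 -0.0050162   0.11596319] [-2.75  0.38  2.27] 18.1583
bx 0.10385940107675852
[[6.0, -1.9, -0.5, 2.6], [12.0, -1.1, -0.0, 0.4], [18.0, -1.1, 0.3, 0.0], [24.0, -0.3, 0.2, 0.0], [30.0, -0.7, 0.2, -0.4], [36.0, -0.0, 0.6, -0.0], [42.0, -0.5, 0.3, -0.4]]
20.025 [ 0.11438791 -0.00489168  0.12354023]
```

View pics/r4.png

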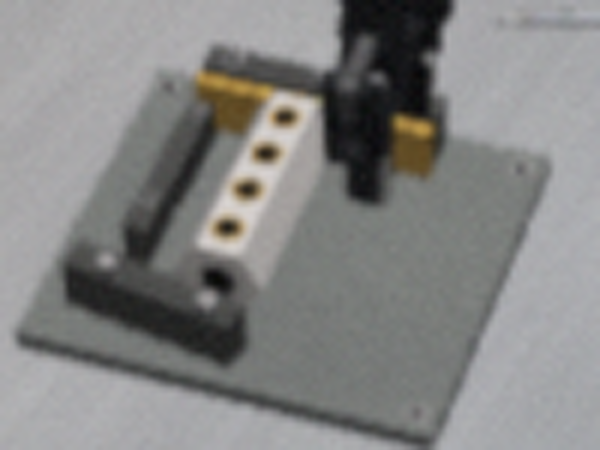

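Ports face up. Now slide the bar to the back stop with the fingertips low, feeling for the stop.

```bash
python3 - <<'E'
from h import *
y=-.005;z=.012+.008+D
arm.line_to(P(.070,y,z),.2);f0=Fm(6);last=0;step=.002
x=.084;arm.line_to(P(x,y,z),.1)
while x<.1215:
    x+=step;arm.line_to(P(x,y,z),.04);f=Fm(2)-f0
    if f[0]<-5:break
    if x>.109:step=.001
    if x>.107: print(round(x,4),f.round(1))
print(x,here(),f,arm.read_time())
arm.line_to(P(.085,y,z),.2);arm.line_to(P(.06,y,.16),.3)
shot("pics/r5.png");a=avg("top",2);cv2.imwrite("pics/t5.png",a)
big3=cv2.GaussianBlur(cv2.resize(a,None,fx=4,fy=4,interpolation=cv2.INTER_CUBIC),(9,9),0);g=cv2.cvtColor(big3,cv2.COLOR_BGR2GRAY)
E
```

```text
0.108 [-1.3  0.1 -1. ]
0.11 [-1.9 -0.6 -1.3]
0.111 [-1.9  0.  -0.6]
0.112 [-1.8 -0.1  0. ]
0.113 [-1.8  0.6 -0.7]
0.114 [-1.3  0.4  0.2]
0.115 [-2.8  0.4 -0.1]
0.11600000000000003 [ 0.11494678 -0.00504236  0.08791807] [-6.19026212  0.63872606  2.3404555 ] 26.95
```

View pics/r5.png

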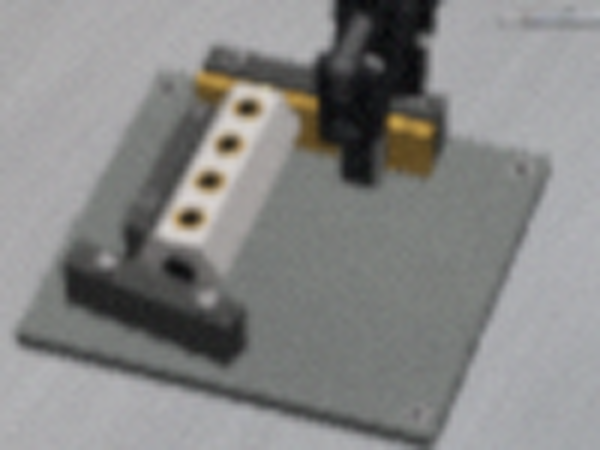

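Bar is at the stop, ports up, with 40 s left. Now fetch the blue wedge.

```bash
python3 - <<'E'
from h import *
yw=np.radians(-15.4);c=np.array([.431,.263])
q=down(yw,-1)
arm.movep([*c,.14],q);arm.line_to([*c,.0785],.15);arm.move_gripper(.1,40);print("open",arm.read_opening(),arm.read_time())
arm.line_to([*c,.125],.2)
a=snapshot("top");b=snapshot("side");cv2.imwrite("pics/w_t.png",a);cv2.imwrite("pics/w_s.png",b)
f=lambda i:cv2.resize(i,None,fx=5,fy=5,interpolation=cv2.INTER_CUBIC)
cv2.imwrite("pics/w1.png",np.hstack([f(a[185:265,150:220]),f(b[240:320,250:330])]))
E
```

```text
open 0.29490110477432774 30.2917
```

View pics/w1.png

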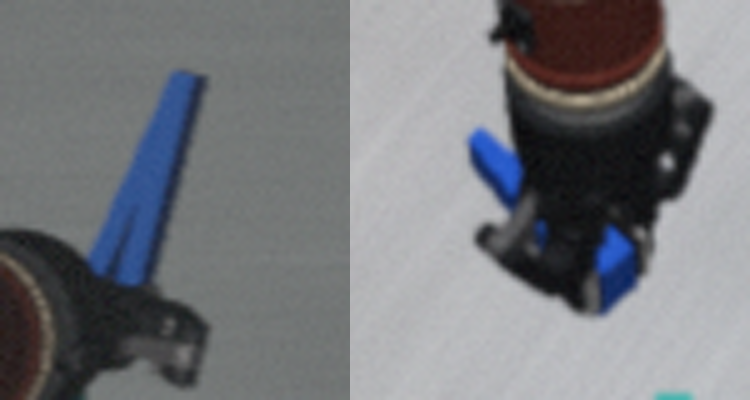

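Wedge held: 25 mm opening matches the 26 mm head. Its nose's top edge spans crop (172,70)–(193,72). I'll compute the nose relative to the tool.

```bash
python3 - <<'E'
from h import *
px=np.array([[150+171/5-.4,185+69/5-.4],[150+193/5-.4,185+71/5-.4],[150+150/5-.4,185+283/5-.4]])
X=ray("top",px,.0705)[:,:2];yw=np.radians(-15.4);R=np.array([[np.cos(yw),-np.sin(yw)],[np.sin(yw),np.cos(yw)]])
t=np.array(arm.read_tool_pos())[:2];print(t,((X-t)@R).round(4))
E
```

```text
[0.43020475 0.26272772] [[ 0.1056 -0.0018]
 [ 0.1073 -0.0114]
 [ 0.0126 -0.0184]]
```

```bash
python3 - <<'E'
from h import *
q=down(YAW,-1);y=.0700
arm.line_to([.43,.2627,.15],.2)
arm.movep(P(-.008,y,.15),q);arm.line_to(P(-.008,y,.0930),.15);f0=Fm(5);print(f0.round(1),here().round(4),arm.read_time())
cv2.imwrite("pics/pa_t.png",snapshot("top"))
for x in np.arange(-.004,.0301,.004):
    arm.line_to(P(x,y,.0930),.06);f=Fm(2)-f0
    if max(abs(f))>3:print("hit",x,f);break
print(x,f.round(1),here().round(4),arm.read_time())
a=snapshot("top");b=snapshot("side");cv2.imwrite("pics/p_t.png",a)
f=lambda i:cv2.resize(i,None,fx=5,fy=5,interpolation=cv2.INTER_CUBIC)
cv2.imwrite("pics/p1.png",np.hstack([f(a[135:235,285:365]),f(b[150:250,290:370])]))
E
```

```text
[-0.1  0.1 -1.2] [-0.0075  0.0706  0.0932] 32.9417
0.028 [-0.1  0.6  0.2] [0.0282 0.07   0.093 ] 35.5417
```

View pics/p1.png

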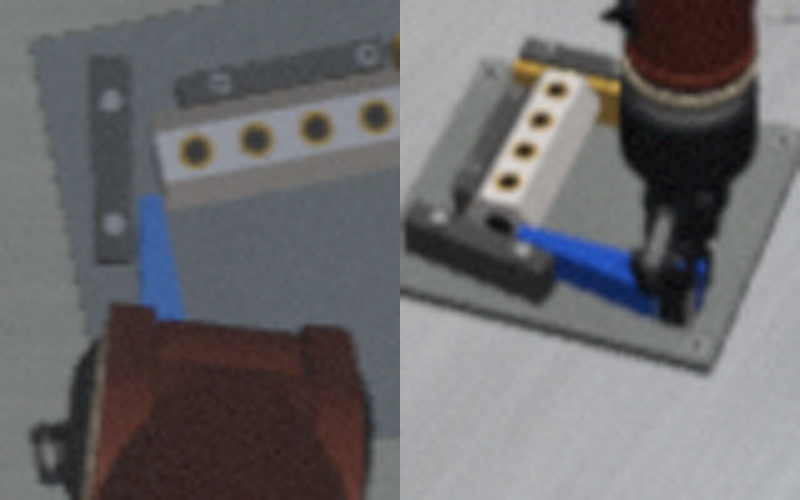

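The nose is in the slot with slack on both sides (nose at crop x 138–163, block 131, bar end 165). Next: advance a little, lower, release and push from behind.

```bash
python3 - <<'E'
from h import *
y=.0700
arm.line_to(P(.036,y,.0930),.06);arm.line_to(P(.036,y,.0910),.03);print(F().round(1))
arm.move_gripper(.6);arm.line_to(P(.036,y,.135),.25)
arm.line_to(P(-.012,.0645,.135),.25);arm.move_gripper(0.0);arm.line_to(P(-.012,.0645,.092),.2);f0=Fm(5);print(f0.round(1),arm.read_time())
x=.008;arm.line_to(P(x,.0645,.092),.1);log=[];step=.003
while x<.088:
    x+=step;arm.line_to(P(x,.0645,.092),.06);f=Fm(2)-f0;h=here();log.append((round(x,4),h[0].round(4),*f.round(1)))
    if f[0]<-2.5:step=.0015
    if f[0]<-9:step=.0007
    if f[0]<-15 or arm.read_time()>52:break
for l in log:print(*l)
print(arm.read_time())
E
```

```text
[ 0.7 -0.4  0.2]
[-0.1 -0.2  0.3] 38.1917
0.011 0.0107 -0.1 -0.1 -0.4
0.014 0.0141 -0.2 -0.4 -0.1
0.017 0.0172 0.2 0.3 -0.4
0.02 0.0202 0.2 0.1 -0.8
0.023 0.0232 -0.3 0.1 -0.2
0.026 0.0262 0.8 0.8 -0.7
0.029 0.0292 0.2 0.1 -0.1
0.032 0.0322 0.2 0.4 0.0
0.035 0.0352 -0.8 0.1 0.1
0.038 0.0382 0.5 0.7 -0.8
0.041 0.0409 -1.0 0.3 -0.4
0.044 0.0439 -1.6 -0.3 -0.8
0.047 0.0474 -1.3 -1.1 0.2
0.05 0.0505 -0.7 -0.4 -0.4
0.053 0.0525 -3.6 -1.1 1.1
0.0545 0.0535 -5.1 -0.6 0.9
0.056 0.0547 -5.0 -1.0 1.4
0.0575 0.0557 -6.1 -0.9 1.0
0.059 0.0566 -7.2 -1.0 2.9
0.0605 0.0576 -8.0 -1.2 2.3
0.062 0.0586 -8.8 -1.6 3.2
0.0635 0.0595 -9.2 -2.3 3.3
0.0642 0.0598 -9.1 -1.5 4.2
0.0649 0.0602 -9.7 -1.6 4.1
0.0656 0.0607 -10.0 -2.1 3.9
0.0663 0.0611 -11.1 -2.1 4.3
0.067 0.0616 -10.3 -2.1 4.8
0.0677 0.062 -11.6 -2.6 4.6
0.0684 0.0625 -11.9 -1.7 5.1
0.0691 0.0629 -11.9 -2.1 5.2
0.0698 0.0634 -12.1 -2.8 5.0
0.0705 0.0638 -12.8 -2.9 5.6
0.0712 0.0643 -13.2 -2.5 5.1
0.0719 0.0647 -14.1 -3.0 6.2
0.0726 0.0652 -13.8 -2.7 5.5
0.0733 0.0656 -14.5 -3.0 5.9
0.074 0.0661 -14.5 -2.8 5.7
0.0747 0.0665 -15.0 -2.4 6.1
49.3083
```

Bite began at TCP x≈0.0515 and the wedge is about 15 mm further in at about 15 N, still rising gently. I'll continue until the force rises sharply.

```bash
python3 - <<'E'
from h import *
x=.0747
while x<.086:
    x+=.001;arm.line_to(P(x,.0645,.092),.04);f=Fm(3);print(round(x,4),here()[0].round(4),f.round(1),arm.read_time())
    if f[0]<-23 or arm.read_time()>57:break
E
```

```text
0.0757 0.0673 [-15.6  -3.    7.1] 49.6083
0.0767 0.068 [-15.8  -2.8   6.9] 49.9083
0.0777 0.0686 [-16.7  -3.4   6.9] 50.2083
0.0787 0.0692 [-17.4  -3.7   7.5] 50.5083
0.0797 0.0699 [-17.3  -3.5   7.3] 50.8083
0.0807 0.0704 [-18.   -3.6   7.6] 51.1083
0.0817 0.0707 [-18.6  -3.2   8.6] 51.4083
0.0827 0.0709 [-20.1  -3.5   9.3] 51.7083
0.0837 0.0712 [-21.6  -3.8  10.5] 52.0083
0.0847 0.0715 [-22.1  -3.3   9.7] 52.3083
0.0857 0.0717 [-23.7  -3.2  11. ] 52.6083
```

The stiffness knee is clear: at x≈0.0705 and 18 N the pad bottomed. One or two more small pushes to seat it firmly, then back off and look.

```bash
python3 - <<'E'
from h import *
for x in(.0867,.0877):
    arm.line_to(P(x,.0645,.092),.04);f=Fm(3);print(x,here()[0].round(4),f.round(1))
    if f[0]<-27:break
arm.line_to(P(.045,.0645,.092),.1);arm.line_to(P(.0,.0645,.17),.3)
print(F().round(1),arm.read_time())
a=snapshot("top");b=snapshot("side");cv2.imwrite("pics/f_t.png",a)
f=lambda i:cv2.resize(i,None,fx=5,fy=5,interpolation=cv2.INTER_CUBIC)
cv2.imwrite("pics/f1.png",np.hstack([f(a[125:225,290:370]),f(b[145:245,285:365])]))
E
```

```text
0.0867 0.0719 [-24.9  -2.4  11.4]
0.0877 0.0722 [-25.3  -3.3  12.4]
[-0.6  0.4 -0.9] 54.2333
```

View pics/f1.png

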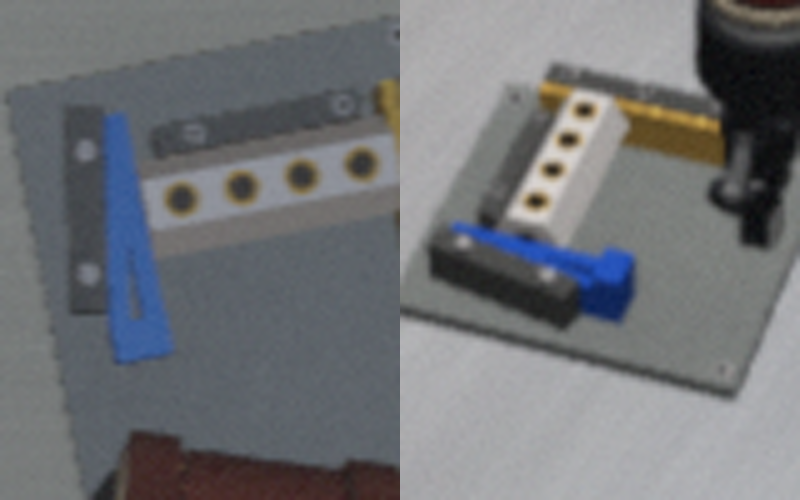

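Wedge seated flat between bar and block, ports up. I'll check numerically that the bar did not move off the back stop.

```bash
python3 - <<'E'
from h import *
for fn in("p_t","f_t"):
    a=cv2.imread(f"pics/{fn}.png").astype(np.float32).mean(2);print(fn)
    for ly in(.032,.012,-.008,-.028):
        xs=np.arange(.118,.186,.002)
        v=[]
        for x in xs:
            uv=proj("top",np.array([[*W(x,ly+d),.032] for d in np.linspace(-.003,.003,5)])).astype(np.float32)
            v.append(cv2.remap(a,uv[:,0].reshape(1,-1),uv[:,1].reshape(1,-1),cv2.INTER_LINEAR).mean())
        print(ly,np.array(v).astype(int).tolist())
E
```

```text
p_t
0.032 [96, 97, 100, 106, 110, 113, 112, 112, 113, 121, 141, 139, 122, 101, 84, 79, 78, 84, 102, 125, 139, 133, 112, 103, 102, 97, 82, 73, 73, 74, 74, 73, 75, 82]
0.012 [98, 98, 99, 106, 111, 112, 113, 114, 114, 121, 137, 139, 126, 101, 85, 78, 79, 89, 105, 126, 141, 133, 112, 104, 102, 95, 77, 74, 77, 81, 80, 82, 79, 83]
-0.008 [98, 99, 101, 107, 111, 112, 112, 112, 114, 123, 139, 146, 147, 147, 145, 145, 146, 147, 147, 147, 145, 132, 110, 103, 102, 98, 81, 74, 74, 73, 74, 74, 76, 84]
-0.028 [99, 99, 101, 106, 111, 112, 111, 111, 113, 121, 138, 141, 134, 122, 110, 106, 107, 113, 125, 137, 143, 132, 109, 103, 102, 97, 84, 76, 73, 72, 72, 74, 75, 81]
f_t
0.032 [97, 98, 100, 107, 112, 113, 112, 112, 114, 121, 139, 135, 109, 81, 65, 62, 62, 67, 83, 113, 136, 134, 111, 102, 102, 98, 83, 73, 73, 74, 71, 73, 75, 82]
0.012 [97, 98, 99, 107, 111, 112, 112, 112, 113, 122, 139, 146, 144, 139, 133, 130, 131, 134, 141, 145, 145, 134, 113, 104, 101, 95, 76, 75, 78, 81, 81, 80, 77, 81]
-0.008 [98, 99, 100, 106, 111, 111, 112, 112, 113, 122, 138, 145, 144, 142, 138, 135, 134, 139, 144, 145, 146, 132, 110, 102, 102, 98, 82, 74, 74, 73, 74, 74, 76, 83]
-0.028 [99, 100, 101, 106, 110, 111, 112, 113, 113, 120, 138, 132, 109, 84, 66, 61, 62, 69, 88, 116, 135, 129, 109, 101, 101, 96, 83, 75, 73, 73, 73, 73, 74, 81]
```

```bash
python3 - <<'E'
from h import *
print(arm.read_time(),F().round(1));print(ticket.finish_job())
E
```

```text
54.3333 [-0.5 -0.8  0. ]
the job is handed in; nothing more can be done
None
```

The bar is rolled ports-up against the back stop, the blue wedge is driven tight in the slot, and the job is handed in at 54.3 s of the 67 s allowed.

- **Roll and slide:** I rolled the bar over two faces with the fingertips. The first try missed and moved nothing, so I found the contact by force and repeated it. I then slid the bar in until the stop was felt, at about 6 N.
- **Wedge:** I set it nose first and flat on the plate, then pushed it in small steps. It began to bite at about 3 N. The force rose fairly evenly to 18 N, about 19 mm further in, where the stiffness jumped, which I took as the pad bottoming. I stopped at 25 N, about 1.8 mm past that point, and backed the gripper clear.
- **Last checks:** The bar's edges in the top view were the same before and after wedging. It lies parallel to the stop with no plate visible between them. The ports face up and the wedge sits flat between bar and block.
- **Disagreements:** The force at the jump was higher than the stated 14 N (18 N), and the travel was slightly over the stated 15–18 mm (about 19 mm). The wrist also read up to 12 N upward while pushing. I did not test the wedge's tightness separately after backing off.

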